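# Refit the sprung hatch of a desk power box

## Task

Pick the aluminium hatch up off the folder by its handle and refit it in the desk power box: it is longer than the opening, so tilt it, tuck its low edge under the wide yellow rim, press the sprung orange rail back while the hatch is still tilted, then lower the other edge and let it go back under the narrow grey rim. Leave it lying flat on the ledges, fully home against the wall under the narrow rim and held by both rims, and let go. Be gentle: never force the hatch against the box, its rims or its rail, and leave the other things on the desk where they are.

Things in the scene. Friction and masses are not known exactly. Their poses are not given: they have to be found in the camera images.
- hatch: Hatch: rigid aluminium plate 180 (x) x 140 (y) x 6 mm, 0.2 to 0.35 kg, same either way round. Black handle block 14 (x) x 60 (y) x 32 (z) mm upright at the middle of its top face (handle top 38 mm above the underside). Origin: centre of the underside; z: its upward normal. Starts flat on the folder, underside 12 mm above the table.
- power_box: Fixed grey steel power box, an open well 59 mm high. Origin: on the table below the middle of the opening; z up; -x towards the wide yellow rim (robot side, within 0.4 rad), +x towards the narrow grey rim. Ledges, tops at z=40 mm, run round all sides: at the sides |y| 61.5 to 73.5, at the ends x<-83 and 69 to 91. Side walls: inner faces y=+-73.5, up to z=59, no rim.
- wide_rim (a point): Middle of the inner top edge of the yellow rim: box frame (-83, 0, 59) mm. The rim is a 3 mm plate, underside z=56, running from here to x=-114. The opening between the two rims is 166 mm long. The sprung rail is under this rim.
- narrow_rim (a point): Middle of the inner top edge of the grey rim: box frame (83, 0, 59) mm. The rim covers x=83 to 96, underside z=50; under it the end wall's inner face is at x=91. To get the hatch down past this rim, its other edge must be at box x=-97 mm or further back (rail value 0.010 or more, stop at 0.013).
- home (a point): Where the hatch's origin lies when it is home: box frame (1, 0, 40) mm. The hatch is then flat on the ledges, long side along box x (either way round), its +x edge against the wall at x=91 and its -x edge against the rail. All contact forces between hatch and box, added up, must stay under 30 N at all times; at home the spring alone makes about 12 N.
- rail (a joint): Orange sprung rail under the yellow rim, a bar 130 mm wide (box y), z=41 to 55 mm in the box frame. Value in m: 0 at rest, its face at box x=-87 mm; grows as it is pushed to box -x; hard stop at 0.013 (face at x=-100). Pushes back with about 5 N at 0 and 0.5 N more per mm. The home hatch holds it at 0.002.
- folder: Fixed closed cardboard folder, 200 x 165 x 12 mm, on which the hatch lies at the start; origin at the centre of its underside.
- mug: Bystander: blue ceramic mug, 80 mm across, 90 mm high, standing beyond the work. Origin at its underside or handle. Leave it.
- stapler: Bystander: red and black stapler, 130 x 34 x 38 mm, lying flat. Origin at its underside or handle. Leave it.
- screwdriver: Bystander: screwdriver lying flat. Origin at its underside or handle. Leave it.
- tape: Bystander: clear roll of tape, 84 mm across, 24 mm high, lying flat. Origin at its underside or handle. Leave it.
- ink: Bystander: amber jar with black cap, 44 mm across, 60 mm high. Origin at its underside or handle. Leave it.
- adapter: Bystander: white plug adapter, 45 x 36 x 28 mm, between the power box and the folder. Origin at its underside or handle. Leave it.

How it is judged:
By the outcome, as a careful person would: the job done as asked, in the order asked, and still so for the second after the job is handed in, with the robot touching nothing.
It also fails if it takes over 72 s, if anything falls off the work surface, if the arm or the gripper's body presses on something with over 40 N, if the wrist force passes 120 N, or if a joint passes its speed limit or range.

## Robot

A 6-joint arm with a two-finger parallel gripper is mounted at the origin on the work surface. World frame = base frame: x ahead of the robot, y to its left, z up, the work surface at z = 0. Lengths are in m, angles in degrees, forces in N, time in s.
With the tool pointing down it reaches from about 0.375 to 0.9 m from the base axis. Payload 3.1 kg.
Tool frame: the origin (TCP) lies on the centre line of the jaws, within the pads' length; the fingertips stand 14 mm ahead of it and the grasp point (between the pads) lies 5 mm behind it; y points along the fingers, x is the direction in which the jaws open and shut, and the axes are right-handed (so a half turn about y gives the same grasp; the last joint's range is limited). The gripper opens to 87 mm and grips with 3 to 60 N. Pads are 19 mm wide; open, the fingers measure 117 mm over their backs; the gripper's body (75 mm by 190 mm) begins 51 mm behind the grasp point.
Start: joints at [60.075, 30.224, 82.088, -0, 67.689, -10.227], TCP at [0.211, 0.588, 0.237] pointing down, gripper open.
Joint ranges: [-176.69, 176.69], [-43.24, 126.21], [12.49, 139.97], [-82, 262], [0, 151.66], [-163.58, 163.58]. Speed limits (degrees/s): [159.86, 159.86, 180, 180, 180, 180].

## Interface

Orientations are given as a 3x3 rotation matrix whose columns are the frame's x, y, z axes.
In Python, from rig import bot gives the robot as it stands.
- The arm moves only by the tool jog_arm, never from a script. Its argument "rows" is a list that holds one entry, the list of rows, each a list of 6 numbers: the shift along the tool's x, y, z in m, then the turn, a rotation vector about the tool's x, y, z in degrees. A call has 1 to 8 rows; each row shifts and turns the commanded pose from where the row before left it, along the tool's axes as they then stand; what a row does not reach is not made up. A row lasts 1/10 s, in which the tool goes at most 50 mm and 8.59 degrees, less where a joint would pass 70% of its speed; a pose out of reach is approached as far as the arm can. A call is refused whole if a number of a shift passes 0.05 or a number of a turn 8.59, either way. A call with a gripper value outside its range is refused whole. "jaw" is the finger opening in m, from 0 to 0.087, set as the call begins (left out, the last holds). The fingers move at their own pace and stop on an object; the grip force is fixed at half the most. Time passes only in rows, so rows that do not move let the fingers close. It gives the time, the measured TCP pose, the force and the opening at its end, in the units of the state.
- bot.read_state(): the state, without advancing time (a new reading comes with each control period).
- bot.capture(name): name is "scene" or "top"; returns (picture, depth): 420x560x3 uint8, red, green, blue; 420x560 float32, m along the optical axis (not along the pixel's ray), 0 where there is no reading.
- bot.camera_params(name): a dict with "fov_y" (degrees; the focal length in pixels is half the picture's height over the tangent of half this angle, whatever the lens; pixels are square), "cx", "cy" (the principal point, pixels), "xyz" and "attitude" of the camera in the world. Camera axes: x right, y down, z forward; pixel columns grow to the right and rows downward; lengths in m; the calibration is good to about 2 mm. A picture is of the moment at which its call begins. camera_params takes no time and is no camera call.
- bot.hand_in(): hands the job in, once; it reports no verdict.
Trained networks look in the newest picture that a camera, given by its name, has taken for a name from the list of things; names that differ only in an ending like _2 or _b are one class to them, and where a whole thing is asked for, a point or a joint stands for the part that bears it (a point fixed in the world has none). Each returns a list of dicts, best first, with "conf" (0 to 1); they miss things now and then, are a little off and sometimes report something else, mostly with a low value. They report only what shows in the picture. A call takes as long as a camera call.
- bot.silhouettes(camera, target): "mask" (420x560 bool, what is visible of it).
- bot.landmark_of(camera, target): "xyz" ([x, y, z] in m, in world coordinates, good to about 4 mm: a listed point, or the origin of a listed thing).
The state is a dict: "time_s": time; "joint_positions": joint angles; "qvel": joint speeds; "tau": joint torques, N m; "position": TCP position; "tcp_rot": TCP orientation; "force": force on the tool from outside, world axes, zero at the start; "moment": the same for the moment, N m; "opening": opening from 0.0 (shut) to 1.0 (fully open).
Only numpy, scipy, OpenCV 4.12 (cv2) and the standard library are available. Lean on these libraries where they do the work, as an engineer would, in place of code of your own. Each camera call takes 0.05 s, during which the arm holds its last target. There are 200 camera calls.

## Working session

There is one attempt and no reset: what is moved stays moved. The work goes in short steps, Python scripts to look and compute and a tool call to move; the robot and the scene stay as the last step left them, time stands still between calls to the robot, and variables do not carry over. Pictures are saved under pics/ and viewed, about 8 in all and at most 12, crops included, and the job is handed in when it is done.

Besides the shell and the picture viewer there is one more tool, called as a command line: name --argument value ..., lists and objects as JSON in quotes. jog_arm: Moves the arm, as the interface text tells. Its arguments: {"type":"object","properties":{"rows":{"type":"array","items":{"type":"array","items":{"type":"array","items":{"type":"number"}}}},"jaw":{"type":"number"}},"required":["rows"]}

```bash
ls; mkdir -p pics; python3 - <<'E'
from rig import bot
import cv2, numpy as np
s=bot.read_state(); print(s)
for n in("scene","top"):
    p,d=bot.capture(n); cv2.imwrite(f"pics/{n}0.png",p[:,:,::-1]); np.save(f"pics/{n}0.npy",d)
    print(n,bot.camera_params(n))
    for t in("hatch","power_box","wide_rim","narrow_rim","home","folder","adapter","mug","stapler","screwdriver","tape","ink"):
        print(t,[(np.round(r["xyz"],4).tolist(),round(r["conf"],2)) for r in bot.landmark_of(n,t)[:2]])
E
```

```text
pics
{'time_s': 0.0, 'joint_positions': array([ 6.00749071e+01,  3.02780138e+01,  8.21567046e+01, -4.59113159e-04,
        6.76899035e+01, -1.02272136e+01]), 'qvel': array([-0.02637023,  0.0155407 ,  0.0011404 ,  0.03782801,  0.07631498,
        0.06457273]), 'tau': array([-1.41882123e-03, -4.40051830e+01, -1.76586503e+01,  6.31136843e-02,
        5.82150940e-02, -1.58931866e-04]), 'position': array([0.21027653, 0.58781148, 0.23558006]), 'tcp_rot': array([[ 3.37056385e-01, -1.07864204e-03, -9.41483845e-01],
       [ 9.41482026e-01, -1.88877646e-03,  3.37057898e-01],
       [-2.14181734e-03, -9.99997635e-01,  3.78897931e-04]]), 'force': array([-0.14025751, -0.41762497, -0.173513  ]), 'moment': array([ 0.04047885,  0.0364732 , -0.0305429 ]), 'opening': 0.9980976889269563}
scene {'fov_y': 50.621875632805136, 'cx': 285.8015373295397, 'cy': 205.65976921079047, 'xyz': array([1.42758103, 0.21066368, 0.94090858]), 'attitude': array([[-0.38954421,  0.63184827, -0.67009184],
       [ 0.9208136 ,  0.28212553, -0.26927216],
       [ 0.01891087, -0.72192309, -0.69171485]])}
hatch [([0.5563, 0.217
[... 713 characters left out ...]
': array([[-0.00912477, -0.98904654,  0.14732169],
       [-0.9999373 ,  0.0080686 , -0.00776515],
       [ 0.00649142, -0.14738331, -0.98905815]])}
hatch [([0.5562, 0.2184, 0.0119], 0.72)]
power_box [([0.5584, -0.1517, -0.0006], 0.89)]
wide_rim [([0.4797, -0.1319, 0.0565], 0.91)]
narrow_rim [([0.6402, -0.1742, 0.0615], 0.75)]
home [([0.5558, -0.1527, 0.0403], 0.71)]
folder []
adapter [([0.7431, 0.009, -0.0003], 0.66), ([0.446, 0.0005, -0.0028], 0.62)]
mug [([0.7435, 0.0071, 0.0039], 0.97)]
stapler [([0.7759, 0.1363, 0.0007], 0.79), ([0.4471, -0.001, -0.0056], 0.72)]
screwdriver [([0.3426, -0.4666, 0.002], 0.69)]
tape [([0.7819, -0.1399, 0.0021], 0.91)]
ink [([0.3714, -0.0448, 0.005], 0.61)]
```

View pics/scene0.png

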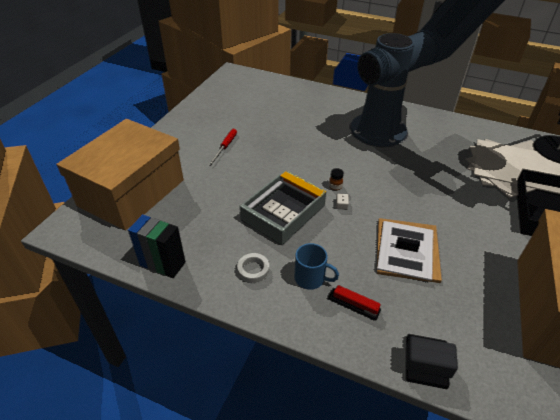

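View pics/top0.png

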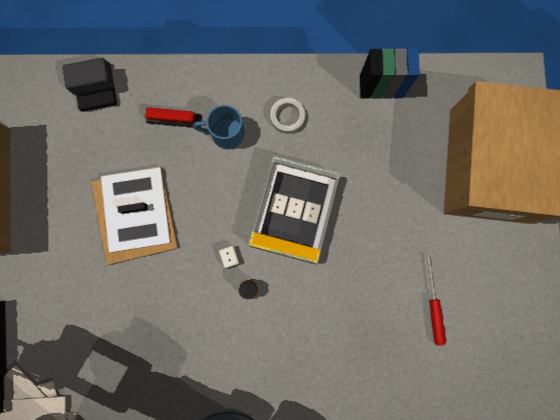

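The scene view shows the hatch on its folder at about (408,244) and the box at about (284,206). The top view shows the hatch at (133,208) and the box at (295,210), with the yellow rim at (285,247) on the robot side. Next I'll measure positions and yaws.

```bash
cat > h.py <<'E'
import numpy as np, cv2
from rig import bot
def cam(n):
    c=bot.camera_params(n); f=210/np.tan(np.radians(c["fov_y"]/2)); return c,f
def cloud(n,d):
    c,f=cam(n); v,u=np.mgrid[:420,:560]
    P=np.stack([(u-c["cx"])/f*d,(v-c["cy"])/f*d,d],-1)
    return P@c["attitude"].T+c["xyz"]
def onplane(n,uv,z):
    c,f=cam(n); uv=np.atleast_2d(uv)
    r=np.c_[(uv[:,0]-c["cx"])/f,(uv[:,1]-c["cy"])/f,np.ones(len(uv))]@c["attitude"].T
    return c["xyz"]+r*((z-c["xyz"][2])/r[:,2])[:,None]
def rect(m):
    ps=cv2.convexHull(np.argwhere(m)[:,::-1].astype(np.int32)); return ps[:,0]
def mar(P):
    (c,s,a)=cv2.minAreaRect((P[:,:2]*1000).astype(np.float32)); return np.round(c,1),np.round(s,1),round(a,2)
E
python3 - <<'E'
from h import *
for n in("scene","top"):
    p,d=bot.capture(n); W=cloud(n,d); X,Y,Z=W[...,0],W[...,1],W[...,2]; ok=d>0
    hs=cv2.cvtColor(p,cv2.COLOR_RGB2HSV)
    for t,z in(("hatch",.018),("power_box",.059)):
        r=bot.silhouettes(n,t)
        if not r: print(n,t,"none"); continue
        m=r[0]["mask"]; print(n,t,r[0]["conf"],m.sum(),"medz",np.round(np.percentile(Z[m&ok],[5,25,50,75,95])*1000,1))
        if t=="hatch":
            k=m&ok&(abs(Z-.018)<.006); print(" cloud",mar(W[k]), "plane",mar(onplane(n,rect(m&(Z<.03)),z)))
            k=m&ok&(Z>.042); print(" handle",k.sum(),mar(W[k]),np.percentile(Z[k],[50,90]), W[k].mean(0))
        else:
            k=m&ok&(abs(Z-.059)<.004); print(" top",mar(W[k]))
            y=m&(hs[...,0]>12)&(hs[...,0]<30)&(hs[...,1]>150); 
            yy=y&ok&(Z>.055); print(" yellow",y.sum(),mar(W[yy]),np.median(Z[yy]),"plane",mar(onplane(n,rect(yy),.059)))
            print(" floor",np.percentile(Z[m&ok],1))
E
```

```text
scene hatch 0.69 2607 medz [17.  19.  20.3 21.8 45.3]
 cloud (array([551.6, 218. ]), array([192.6, 140.6]), 8.6) plane (array([553.5, 218. ]), array([189.7, 140.3]), 8.34)
 handle 145 (array([555.5, 218.2]), array([19.2, 60. ]), 7.13) [0.05103167 0.05374631] [0.5582082  0.21838326 0.05036702]
scene power_box 0.89 3882 medz [ 3.9  8.3 25.8 52.5 62.1]
 top (array([ 547.9, -151.7]), array([162. , 215.7]), 74.62)
 yellow 344 (array([ 464.9, -126.1]), array([151.6,  33.4]), 74.19) 0.06091587732459569 plane (array([ 463.2, -126.1]), array([153. ,  32.7]), 74.32)
 floor 0.0013740798041030503
top hatch 0.83 4635 medz [15.3 17.3 18.7 20.3 26.3]
 cloud (array([556.9, 218.6]), array([180.4, 143. ]), 8.43) plane (array([556.9, 217.4]), array([180.6, 141.4]), 8.53)
 handle 187 (array([556.9, 217.3]), array([14.9, 60.5]), 9.13) [0.05023271 0.05307055] [0.55635045 0.21736224 0.05009862]
top power_box 0.55 6691 medz [ 1.6  4.9 15.4 55.9 61. ]
 top (array([ 549., -152.]), array([157.1, 210.5]), 74.4)
 yellow 921 (array([ 462.6, -128.2]), array([156.3,  31.1]), 74.47) 0.05953595741104056 plane (array([ 462.5, -128.2]), array([156.1,  31.2]), 74.48)
 floor -0.0004527958116862239
```

jog_arm --rows '[[[-0.0193,0,-0.0376,0,0,0],[-0.0193,0,-0.0376,0,0,0],[-0.0193,0,-0.0376,0,0,0],[-0.0193,0,-0.0376,0,0,0],[-0.0193,0,-0.0376,0,0,0],[-0.0193,0,-0.0376,0,0,0],[-0.0193,0,-0.0376,0,0,0],[-0.0193,0,-0.0376,0,0,0]]]' --jaw 0.05

```text
time_s: 2.4
position: [0.4429, 0.3404, 0.2368]
tcp_rot: [[0.337, 0.0, -0.941], [0.941, 0.0, 0.337], [0.0, -1.0, -0.0]]
force: [0.1, -0.0, 0.5]
opening: 0.58
```

jog_arm --rows '[[[-0.0193,0,-0.0376,0,0,0],[-0.0193,0,-0.0376,0,0,0],[-0.0193,0,-0.0376,0,0,0],[-0.0193,0,-0.0376,0,0,0],[0,0,0,0,7.725,0],[0,0,0,0,7.725,0],[0,0,0,0,7.725,0],[0,0,0,0,7.725,0]]]'

```text
time_s: 3.2
position: [0.5575, 0.218, 0.2365]
tcp_rot: [[0.777, -0.0, -0.63], [0.63, 0.0, 0.777], [-0.0, -1.0, 0.0]]
force: [-0.3, 0.8, -0.5]
opening: 0.578
```

jog_arm --rows '[[[0,0.01,0,0,7.725,0],[0,0.02,0,0,7.725,0],[0,0.03,0,0,7.725,0],[0,0.03,0,0,7.725,0],[0,0.02,0,0,0,0],[0,0.01,0,0,0,0],[0,0,0,0,0,0],[0,0,0,0,0,0]]]'

```text
time_s: 4.0
position: [0.5581, 0.2184, 0.1172]
tcp_rot: [[0.989, 0.001, -0.148], [0.148, 0.0, 0.989], [0.001, -1.0, 0.0]]
force: [1.1, -0.1, 0.6]
opening: 0.572
```

jog_arm --rows '[[[-0.001,0.015,0,0,0,0],[0,0.02,0,0,0,0],[0,0.02,0,0,0,0],[0,0.015,0,0,0,0],[0,0.008,0,0,0,0],[0,0.003,0,0,0,0],[0,0,0,0,0,0],[0,0,0,0,0,0]]]'

```text
time_s: 4.8
position: [0.557, 0.2183, 0.0363]
tcp_rot: [[0.989, 0.001, -0.148], [0.148, 0.0, 0.989], [0.002, -1.0, 0.0]]
force: [-0.3, 0.8, -0.4]
opening: 0.572
```

```bash
python3 - <<'E'
from h import *
p,d=bot.capture("scene"); cv2.imwrite("pics/s1.png",cv2.resize(p[190:290,340:480,::-1],None,fx=5,fy=5,interpolation=cv2.INTER_CUBIC))
E
```

```text
(no output)
```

View pics/s1.png

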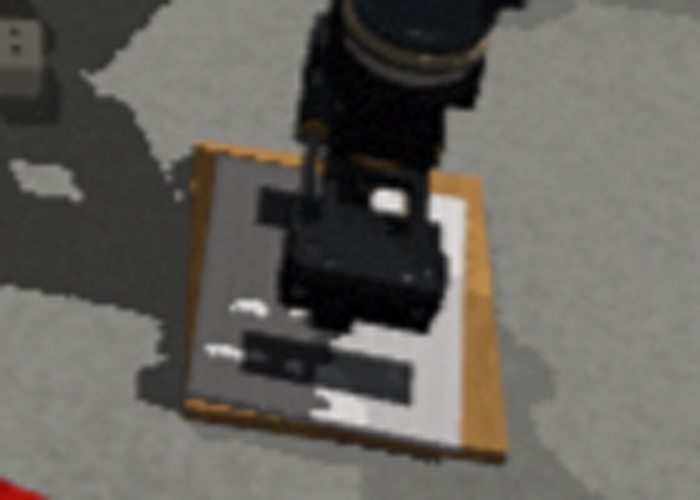

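The crop shows the gripper centred over the hatch handle at about (360,260), with no disturbance and no contact force. Closing.

jog_arm --rows '[[[0,0.001,0,0,0,0],[0,0,0,0,0,0],[0,0,0,0,0,0],[0,0,0,0,0,0],[0,0,0,0,0,0],[0,0,0,0,0,0],[0,0,0,0,0,0],[0,0,0,0,0,0]]]' --jaw 0

```text
time_s: 5.65
position: [0.5565, 0.2182, 0.0346]
tcp_rot: [[0.989, 0.0, -0.148], [0.148, 0.0, 0.989], [0.0, -1.0, -0.0]]
force: [-0.2, 0.1, -0.2]
opening: 0.156
```

jog_arm --rows '[[[0,-0.002,0,0,0,0],[0,-0.004,0,0,0,0],[0,-0.01,0,0,0,0],[0,-0.02,0,0,0,0],[0,-0.03,0,0,0,0],[0,-0.03,0,0,0,0],[0,-0.02,0,0,0,0],[0,-0.01,0,0,0,0]]]'

```text
time_s: 6.45
position: [0.5573, 0.2184, 0.1634]
tcp_rot: [[0.989, 0.004, -0.148], [0.148, 0.001, 0.989], [0.004, -1.0, 0.0]]
force: [1.0, -0.1, -3.4]
opening: 0.156
```

jog_arm --rows '[[[0,0,0,0,4,0],[0,0,0,0,8,0],[0,0,0,0,8,0],[0,0,0,0,4,0],[0.004,0,-0.015,0,0,0],[0.0085,0,-0.03,0,0,0],[0.0085,0,-0.03,0,0,0],[0.0085,0,-0.03,0,0,0]]]'

```text
time_s: 7.25
position: [0.5559, 0.1072, 0.1602]
tcp_rot: [[0.964, -0.001, 0.265], [-0.265, -0.001, 0.964], [-0.001, -1.0, -0.001]]
force: [0.5, 0.5, -3.4]
opening: 0.158
```

jog_arm --rows '[[[0.0085,0,-0.03,0,0,0],[0.0085,0,-0.03,0,0,0],[0.0085,0,-0.03,0,0,0],[0.0085,0,-0.03,0,0,0],[0.0085,0,-0.03,0,0,0],[0.0085,0,-0.03,0,0,0],[0.0085,0,-0.03,0,0,0],[0.0085,0,-0.03,0,0,0]]]'

```text
time_s: 8.05
position: [0.5569, -0.1423, 0.1603]
tcp_rot: [[0.964, -0.001, 0.266], [-0.266, 0.0, 0.964], [-0.001, -1.0, -0.0]]
force: [0.5, -0.1, -2.5]
opening: 0.158
```

jog_arm --rows '[[[0.0045,0,-0.014,0,0,0],[0,0,0,0,0,-3],[0,0,0,0,0,-4],[0,0,0,0,0,-5],[0,0,0,0,0,-3],[0,0,0,0,0,0],[0,0,0,0,0,0],[0,0,0,0,0,0]]]'

```text
time_s: 8.85
position: [0.5595, -0.1554, 0.1609]
tcp_rot: [[0.931, 0.25, 0.267], [-0.258, -0.069, 0.964], [0.259, -0.966, -0.0]]
force: [-0.2, -0.2, -3.1]
opening: 0.158
```

```bash
cat >> h.py <<'E'
BO=np.array([.5574,-.1544,0]); YAW=-15.5
def boxR(): c,s=np.cos(np.radians(YAW)),np.sin(np.radians(YAW)); return np.array([[c,-s,0],[s,c,0],[0,0,1]])
def pose():
    s=bot.read_state(); B=boxR(); p=B.T@(s["position"]-BO)*1000; R=B.T@s["tcp_rot"]
    th=np.degrees(np.arctan2(R[2,0],R[0,0])); yaw=np.degrees(np.arctan2(R[1,0],R[0,0])); roll=np.degrees(np.arctan2(R[2,2],R[1,2]))
    O=p+22.6*R[:,1]; L=O-90*R[:,0]; T=L-6*R[:,1]; F=O+90*R[:,0]
    f=B.T@s["force"]
    print("t",round(s["time_s"],2),"tcp",p.round(1),"tilt",th.round(2),"yaw",yaw.round(2),"roll",roll.round(2),"L",L.round(1),"T",T.round(1),"F",F.round(1),"force",f.round(1))
E
python3 - <<'E'
from h import *
pose()
p,d=bot.capture("scene"); cv2.imwrite("pics/s2.png",cv2.resize(p[110:270,200:400,::-1],None,fx=4,fy=3.7,interpolation=cv2.INTER_CUBIC))
# box yellow/hatch checks
q,e=bot.capture("top"); W=cloud("top",e)
r=bot.silhouettes("top","hatch"); m=r[0]["mask"]; k=m&(e>0)
for a in(0,):
    P=(W[k]-BO)@boxR()*1000; k2=(abs(P[:,1])<68)&(abs(P[:,0])<85)&(abs(P[:,0])>15); c=np.linalg.lstsq(np.c_[P[k2][:,:2],np.ones(k2.sum())],P[k2][:,2],rcond=None)[0]
    print("plane slope deg",np.degrees(np.arctan(c[:2])),c[2],"y ext",np.percentile(P[:,1],[.5,99.5]),"x ext",np.percentile(P[:,0],[.5,99.5]))
E
```

```text
t 8.85 tcp [  2.3  -0.4 160.9] tilt 15.02 yaw 0.04 roll -0.02 L [-78.8  -0.5 115.7] T [-80.3  -0.5 121.5] F [ 95.1  -0.4 162.4] force [-0.1 -0.3 -3.1]
plane slope deg [14.81376308  0.25874333] 144.04780442218055 y ext [-70.09474058  68.09079042] x ext [-79.47236843  92.51761512]
```

View pics/s2.png

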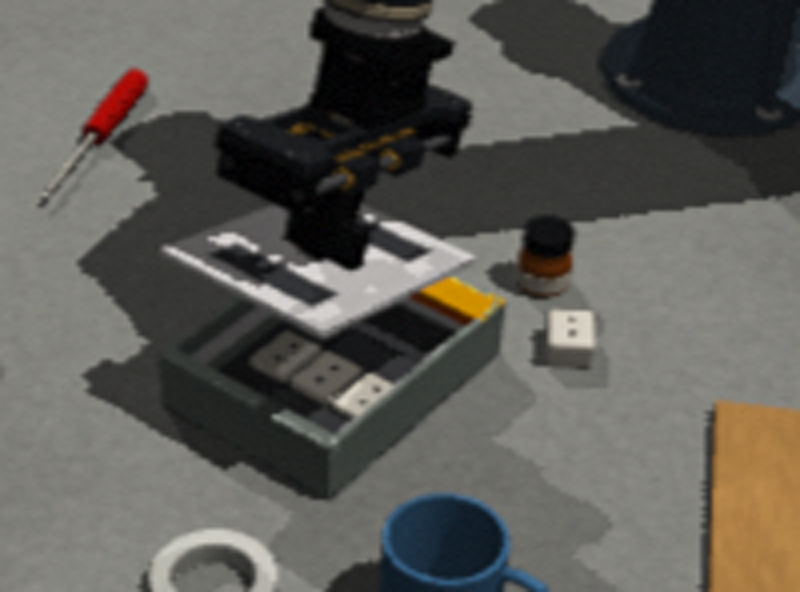

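The hatch is held tilted about 15° above the box. Its low edge is next to the yellow rim at about (475,260), and the box edges are clear. Lowering.

jog_arm --rows '[[[-0.0014,0.006,0.0005,0,0,0],[-0.003,0.0126,0,0,0,0],[-0.0034,0.014,0,0,0,0],[-0.0034,0.014,0,0,0,0],[-0.0024,0.0097,0,0,0,0],[-0.001,0.004,0,0,0,0],[0,0,0,0,0,0],[0,0,0,0,0,0]]]'

```text
time_s: 9.8
position: [0.5607, -0.1551, 0.0989]
tcp_rot: [[0.931, 0.25, 0.267], [-0.258, -0.07, 0.964], [0.26, -0.966, -0.0]]
force: [0.3, -0.1, -3.0]
opening: 0.159
```

```bash
python3 - <<'E'
from h import *
pose()
p,d=bot.capture("scene"); cv2.imwrite("pics/s3.png",cv2.resize(p[150:250,230:350,::-1],None,fx=6,fy=6,interpolation=cv2.INTER_CUBIC))
E
```

```text
t 9.8 tcp [ 3.4  0.2 98.9] tilt 15.05 yaw 0.0 roll -0.01 L [-77.7   0.2  53.7] T [-79.2   0.2  59.5] F [ 96.2   0.2 100.4] force [ 0.3 -0.  -3. ]
```

View pics/s3.png

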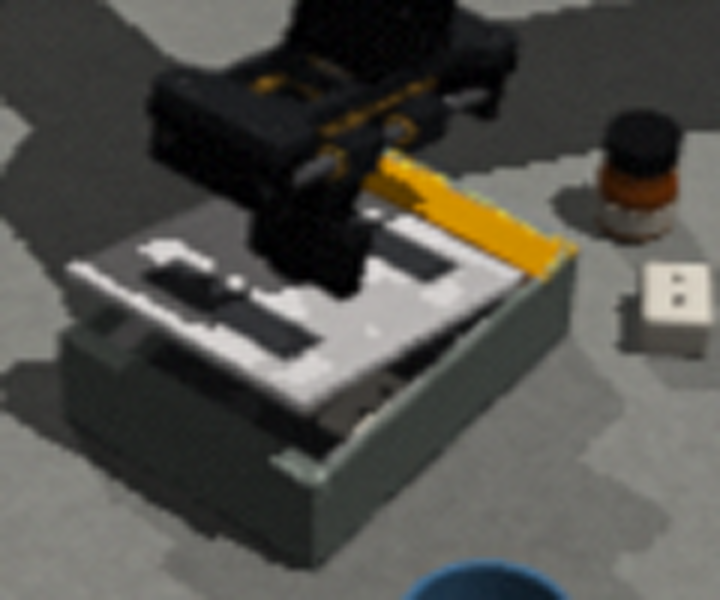

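The low edge now sits just inside the yellow rim at about (525,275), between the side walls. I'll lower the last 10 mm, then feel for the rail.

jog_arm --rows '[[[-0.0007,0.0025,0,0,0,0],[-0.0008,0.003,0,0,0,0],[-0.0008,0.003,0,0,0,0],[-0.0005,0.0018,0,0,0,0],[0,0,0,0,0,0],[0,0,0,0,0,0]]]'

```text
time_s: 10.45
position: [0.5603, -0.1549, 0.0877]
tcp_rot: [[0.931, 0.249, 0.267], [-0.258, -0.069, 0.964], [0.259, -0.966, 0.0]]
force: [0.0, 0.7, -3.0]
opening: 0.157
```

jog_arm --rows '[[[-0.001,-0.0003,0,0,0,0],[-0.001,-0.0003,0,0,0,0],[-0.001,-0.0002,0,0,0,0],[-0.001,-0.0003,0,0,0,0],[-0.001,-0.0002,0,0,0,0],[0,0,0,0,0,0],[0,0,0,0,0,0]]]'

```text
time_s: 11.15
position: [0.5553, -0.1536, 0.0878]
tcp_rot: [[0.931, 0.249, 0.267], [-0.258, -0.069, 0.964], [0.259, -0.966, -0.0]]
force: [-0.7, 0.1, -3.5]
opening: 0.158
```

```bash
python3 -c "
from h import *
pose()"
```

```text
t 11.15 tcp [-2.2  0.2 87.8] tilt 15.0 yaw -0.0 roll -0.0 L [-83.3   0.2  42.7] T [-84.9   0.2  48.5] F [90.6  0.2 89.3] force [-0.7 -0.1 -3.5]
```

jog_arm --rows '[[[-0.0005,-0.0001,0,0,0,0],[-0.0005,-0.0002,0,0,0,0],[0,0,0,0,0,0],[0,0,0,0,0,0]]]'

```text
time_s: 11.55
position: [0.5543, -0.1533, 0.0879]
tcp_rot: [[0.931, 0.249, 0.267], [-0.258, -0.069, 0.964], [0.259, -0.966, -0.0]]
force: [-0.2, -0.0, -3.5]
opening: 0.163
```

jog_arm --rows '[[[-0.0005,-0.0001,0,0,0,0],[-0.0005,-0.0002,0,0,0,0],[0,0,0,0,0,0],[0,0,0,0,0,0]]]'

```text
time_s: 11.95
position: [0.5537, -0.1532, 0.088]
tcp_rot: [[0.931, 0.25, 0.267], [-0.258, -0.07, 0.964], [0.26, -0.966, -0.0]]
force: [1.5, 0.2, -3.4]
opening: 0.161
```

jog_arm --rows '[[[-0.0005,-0.0001,0,0,0,0],[-0.0005,-0.0002,0,0,0,0],[0,0,0,0,0,0],[0,0,0,0,0,0]]]'

```text
time_s: 12.35
position: [0.5534, -0.1532, 0.0884]
tcp_rot: [[0.93, 0.252, 0.267], [-0.258, -0.07, 0.964], [0.261, -0.965, -0.001]]
force: [4.1, 0.3, -4.7]
opening: 0.159
```

jog_arm --rows '[[[-0.0005,-0.0001,0,0,0,0],[-0.0005,-0.0002,0,0,0,0],[0,0,0,0,0,0],[0,0,0,0,0,0]]]'

```text
time_s: 12.75
position: [0.5527, -0.1531, 0.0885]
tcp_rot: [[0.93, 0.252, 0.268], [-0.258, -0.071, 0.964], [0.262, -0.965, -0.001]]
force: [5.7, 0.3, -4.2]
opening: 0.157
```

```bash
python3 -c "
from h import *
pose()"
```

```text
t 12.75 tcp [-4.8 -0.  88.5] tilt 15.2 yaw -0.01 roll -0.04 L [-85.8   0.   43.1] T [-87.3   0.   48.9] F [87.9 -0.  90.3] force [ 5.4  1.8 -4.2]
```

jog_arm --rows '[[[-0.0012,-0.0003,0,0,0,0],[-0.0012,-0.0003,0,0,0,0],[-0.0012,-0.0003,0,0,0,0],[-0.0012,-0.0003,0,0,0,0],[-0.0012,-0.0003,0,0,0,0],[-0.0012,-0.0003,0,0,0,0],[0,0,0,0,0,0],[0,0,0,0,0,0]]]'

```text
time_s: 13.55
position: [0.5473, -0.1518, 0.089]
tcp_rot: [[0.929, 0.256, 0.268], [-0.258, -0.072, 0.963], [0.266, -0.964, -0.001]]
force: [8.5, 1.1, -4.6]
opening: 0.156
```

```bash
python3 -c "
from h import *
pose()"
```

```text
t 13.55 tcp [-10.4  -0.2  89. ] tilt 15.43 yaw -0.04 roll -0.07 L [-91.2  -0.1  43.3] T [-92.8  -0.1  49.1] F [82.3 -0.2 91.2] force [ 7.9  3.3 -4.6]
```

jog_arm --rows '[[[-0.0012,-0.0003,0,0,0,0],[-0.0012,-0.0003,0,0,0,0],[-0.0012,-0.0003,0,0,0,0],[-0.0012,-0.0003,0,0,0,0],[-0.0012,-0.0002,0,0,0,0],[0,0,0,0,0,0],[0,0,0,0,0,0]]]'

```text
time_s: 14.25
position: [0.5429, -0.1507, 0.0895]
tcp_rot: [[0.928, 0.259, 0.269], [-0.258, -0.074, 0.963], [0.269, -0.963, -0.002]]
force: [11.4, 2.1, -4.6]
opening: 0.157
```

```bash
python3 - <<'E'
from h import *
pose(); print(bot.read_state()["moment"])
p,d=bot.capture("top"); cv2.imwrite("pics/t4.png",cv2.resize(p[145:275,235:350,::-1],None,fx=4.6,fy=4.6,interpolation=cv2.INTER_CUBIC))
E
```

```text
t 14.25 tcp [-15.   -0.4  89.5] tilt 15.63 yaw -0.06 roll -0.11 L [-95.5  -0.3  43.4] T [-97.2  -0.3  49.2] F [77.8 -0.5 91.9] force [10.4  5.1 -4.6]
[ 0.40883881 -1.84454311  0.21050363]
```

View pics/t4.png

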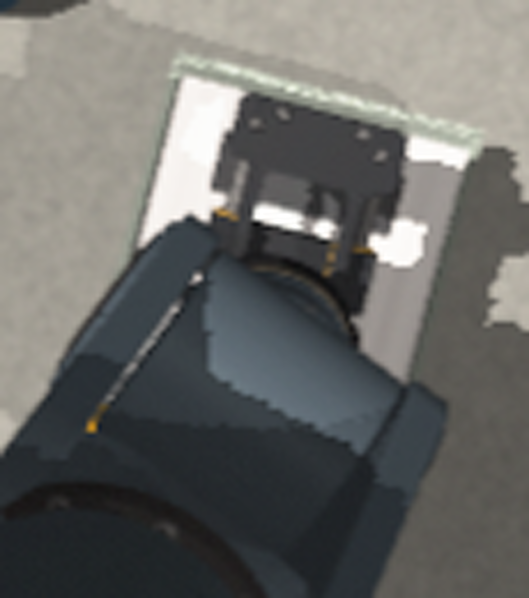

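The hatch sits between both side walls (strips at about (145,230) and (430,290)), with the far edge still raised. There's an unexpected sideways force of about 5 N, so I'll ease +y and see how it responds.

jog_arm --rows '[[[0,0,0.0005,0,0,0],[0,0,0,0,0,0],[0,0,0,0,0,0]]]'

```text
time_s: 14.6
position: [0.5431, -0.1506, 0.0895]
tcp_rot: [[0.928, 0.259, 0.268], [-0.258, -0.075, 0.963], [0.27, -0.963, -0.002]]
force: [10.3, 0.4, -4.3]
opening: 0.162
```

```bash
python3 -c "
from h import *
pose();print(bot.read_state()['moment'])"
```

```text
t 14.6 tcp [-14.8  -0.1  89.5] tilt 15.65 yaw -0.03 roll -0.14 L [-95.3  -0.2  43.4] T [-96.9  -0.1  49.2] F [78.  -0.3 92. ] force [ 9.8  3.1 -4.3]
[ 0.18149494 -1.78564143  0.17439347]
```

jog_arm --rows '[[[0,0,0.0005,0,0,0],[0,0,0,0,0,0],[0,0,0,0,0,0]]]'

```text
time_s: 14.9
position: [0.5434, -0.1505, 0.0895]
tcp_rot: [[0.928, 0.26, 0.268], [-0.258, -0.075, 0.963], [0.27, -0.963, -0.003]]
force: [10.0, -0.9, -4.8]
opening: 0.16
```

```bash
python3 -c "
from h import *
pose();print(bot.read_state()['moment'])"
```

```text
t 14.9 tcp [-14.5  -0.   89.5] tilt 15.68 yaw -0.02 roll -0.17 L [-95.1  -0.1  43.5] T [-96.7  -0.1  49.2] F [78.2 -0.1 92.1] force [ 9.8  1.8 -4.8]
[-0.13701632 -1.71365603  0.20556143]
```

jog_arm --rows '[[[-0.0008,-0.0002,0,0,0,0],[-0.0008,-0.0002,0,0,0,0],[-0.0008,-0.0003,0,0,0,0],[0,0,0,0,0,0],[0,0,0,0,0,0]]]'

```text
time_s: 15.4
position: [0.5415, -0.1501, 0.0898]
tcp_rot: [[0.927, 0.261, 0.269], [-0.258, -0.076, 0.963], [0.271, -0.962, -0.003]]
force: [11.6, 0.1, -5.1]
opening: 0.158
```

```bash
cat >> h.py <<'E'
def plan(th2,Tx,Tz,n):
    s=bot.read_state(); B=boxR(); p=B.T@(s["position"]-BO)*1000; R=B.T@s["tcp_rot"]
    th1=np.degrees(np.arctan2(R[2,0],R[0,0])); T=p-90*R[:,0]+16.6*R[:,1]
    tcp=lambda t,x,z:(lambda a:np.array([x+90*np.cos(a)-16.6*np.sin(a), z+90*np.sin(a)+16.6*np.cos(a)]))(np.radians(t))
    g=np.linspace(0,1,n+1); th=th1+(th2-th1)*g
    q=[tcp(t,T[0]+(Tx-T[0])*k,T[2]+(Tz-T[2])*k) for t,k in zip(th,g)]
    for i in range(n):
        d=q[i+1]-q[i]; a=np.radians(th[i])   # tool x=(c,s), tool y=(s,-c)
        print([round((d[0]*np.cos(a)+d[1]*np.sin(a))/1000,4),round((d[0]*np.sin(a)-d[1]*np.cos(a))/1000,4),0,0,0,round(th[i]-th[i+1],2)])
E
python3 -c "
from h import *
pose();plan(8,-98.5,48.2,5)"
```

```text
t 15.4 tcp [-16.5  -0.1  89.8] tilt 15.75 yaw -0.03 roll -0.18 L [-97.   -0.1  43.6] T [-98.6  -0.1  49.4] F [76.2 -0.2 92.5] force [11.2  3.2 -5.1]
[np.float64(0.0004), np.float64(0.0027), 0, 0, 0, np.float64(1.55)]
[np.float64(0.0004), np.float64(0.0027), 0, 0, 0, np.float64(1.55)]
[np.float64(0.0004), np.float64(0.0027), 0, 0, 0, np.float64(1.55)]
[np.float64(0.0004), np.float64(0.0027), 0, 0, 0, np.float64(1.55)]
[np.float64(0.0004), np.float64(0.0027), 0, 0, 0, np.float64(1.55)]
```

jog_arm --rows '[[[0.0004,0.0027,0,0,0,1.55],[0.0004,0.0027,0,0,0,1.55],[0.0004,0.0027,0,0,0,1.55],[0.0004,0.0027,0,0,0,1.55],[0.0004,0.0027,0,0,0,1.55],[0,0,0,0,0,0],[0,0,0,0,0,0]]]'

```text
time_s: 16.1
position: [0.5473, -0.1516, 0.0774]
tcp_rot: [[0.954, 0.136, 0.268], [-0.265, -0.041, 0.963], [0.142, -0.99, -0.003]]
force: [10.2, -0.6, -1.3]
opening: 0.159
```

```bash
python3 - <<'E'
from h import *
pose();plan(4,-98.4,47.8,4)
p,d=bot.capture("top"); W=cloud("top",d); P=(W-BO)@boxR()*1000
r=bot.silhouettes("top","hatch")
if r:
    m=r[0]["mask"]&(d>0); P=P[m]; k=(abs(P[:,1])<66)&(abs(P[:,1])>40)&(P[:,0]>-10)&(P[:,0]<72); Q=P[k]
    c=np.linalg.lstsq(np.c_[Q[:,:2],np.ones(len(Q))],Q[:,2],rcond=None)[0]; print(len(Q),"slopes",np.degrees(np.arctan(c[:2])),"z at x=80",c@[80,0,1],"xmax",np.percentile(P[:,0],99),"y",np.percentile(P[P[:,0]>20][:,1],[1,99]))
E
```

```text
t 16.1 tcp [-10.5  -0.   77.4] tilt 8.16 yaw -0.02 roll -0.16 L [-96.4  -0.   42.2] T [-97.3  -0.   48.2] F [81.8 -0.1 67.8] force [10.   2.1 -1.3]
[np.float64(-0.0), np.float64(0.0017), 0, 0, 0, np.float64(1.04)]
[np.float64(-0.0), np.float64(0.0017), 0, 0, 0, np.float64(1.04)]
[np.float64(-0.0), np.float64(0.0017), 0, 0, 0, np.float64(1.04)]
[np.float64(-0.0), np.float64(0.0017), 0, 0, 0, np.float64(1.04)]
234 slopes [ 7.09855911 -0.10556253] z at x=80 73.70654972495834 xmax 78.54852309552001 y [-69.8205809   65.73561193]
```

jog_arm --rows '[[[-0.0008,0,0,0,0,0],[-0.0008,0,0,0,0,0],[0.0002,0.0017,0,0,0,1.04],[0.0002,0.0017,0,0,0,1.04],[0.0002,0.0017,0,0,0,1.04],[0.0002,0.0017,0,0,0,1.04],[0,0,0,0,0,0],[0,0,0,0,0,0]]]'

```text
time_s: 17.0
position: [0.5478, -0.1518, 0.0707]
tcp_rot: [[0.961, 0.068, 0.268], [-0.267, -0.022, 0.963], [0.072, -0.997, -0.003]]
force: [11.9, -1.7, 2.0]
opening: 0.155
```

```bash
python3 - <<'E'
from h import *
pose();plan(1.5,-98.5,47.5,4)
E
```

```text
t 17.0 tcp [-9.9 -0.  70.7] tilt 4.1 yaw -0.03 roll -0.16 L [-98.1  -0.   41.7] T [-98.5  -0.   47.7] F [81.4 -0.1 54.6] force [11.9  1.6  2. ]
[np.float64(0.0002), np.float64(0.0011), 0, 0, 0, np.float64(0.65)]
[np.float64(0.0002), np.float64(0.0011), 0, 0, 0, np.float64(0.65)]
[np.float64(0.0002), np.float64(0.0011), 0, 0, 0, np.float64(0.65)]
[np.float64(0.0002), np.float64(0.0011), 0, 0, 0, np.float64(0.65)]
```

jog_arm --rows '[[[0.0001,0.0011,0,0,0,0.65],[0.0001,0.0011,0,0,0,0.65],[0.0001,0.0011,0,0,0,0.65],[0.0001,0.0011,0,0,0,0.65],[0,0,0,0,0,0],[0,0,0,0,0,0]]]'

```text
time_s: 17.6
position: [0.5484, -0.1519, 0.0663]
tcp_rot: [[0.963, 0.025, 0.268], [-0.268, -0.01, 0.963], [0.026, -1.0, -0.003]]
force: [11.0, -1.8, 2.5]
opening: 0.16
```

```bash
python3 - <<'E'
from h import *
pose();plan(0.6,-98.5,47.2,3); print(bot.read_state()["moment"])
p,d=bot.capture("scene"); cv2.imwrite("pics/s5.png",cv2.resize(p[150:250,230:350,::-1],None,fx=6,fy=6,interpolation=cv2.INTER_CUBIC))
E
```

```text
t 17.6 tcp [-9.3  0.  66.3] tilt 1.51 yaw -0.03 roll -0.15 L [-98.7  -0.   41.4] T [-98.9   0.   47.4] F [81.2 -0.1 46.1] force [11.   1.2  2.5]
[np.float64(0.0002), np.float64(0.0005), 0, 0, 0, np.float64(0.3)]
[np.float64(0.0002), np.float64(0.0005), 0, 0, 0, np.float64(0.3)]
[np.float64(0.0002), np.float64(0.0005), 0, 0, 0, np.float64(0.3)]
[-0.21036055 -1.50998088  0.00260335]
```

View pics/s5.png

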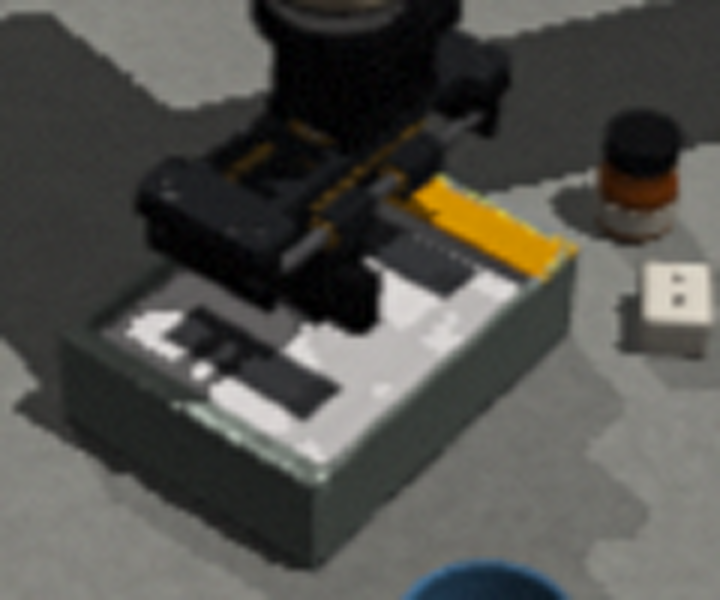

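The hatch is now inside the walls. Its far edge is at about (300,460), just behind and below the grey rim, and the near edge is under the yellow rim. Flattening fully next.

jog_arm --rows '[[[0.0002,0.0006,0,0,0,0.4],[0.0003,0.0006,0,0,0,0.4],[0.0002,0.0006,0,0,0,0.4],[0,0.0003,0,0,0,0.1],[0,0,0,0,0,0],[0,0,0,0,0,0]]]'

```text
time_s: 18.25
position: [0.549, -0.1521, 0.0643]
tcp_rot: [[0.963, 0.003, 0.268], [-0.268, -0.003, 0.963], [0.004, -1.0, -0.003]]
force: [11.5, -1.2, 3.7]
opening: 0.16
```

```bash
python3 - <<'E'
from h import *
pose(); print(bot.read_state()["moment"])
E
```

```text
t 18.25 tcp [-8.7 -0.  64.3] tilt 0.21 yaw -0.04 roll -0.15 L [-98.6  -0.   41.4] T [-98.7   0.   47.4] F [81.4 -0.1 42. ] force [11.4  1.9  3.7]
[-0.20103271 -1.50899377  0.0689132 ]
```

jog_arm --rows '[[[0.001,0,0,0,0,0],[0.001,0,0,0,0,0],[0.001,0,0,0,0,0],[0.001,0,0,0,0,0],[0.001,0,0,0,0,0],[0.001,0,0,0,0,0],[0,0,0,0,0,0],[0,0,0,0,0,0]]]'

```text
time_s: 19.05
position: [0.5531, -0.1532, 0.0638]
tcp_rot: [[0.964, -0.001, 0.268], [-0.268, -0.002, 0.964], [-0.0, -1.0, -0.002]]
force: [8.9, -1.9, 2.7]
opening: 0.159
```

```bash
python3 - <<'E'
from h import *
pose(); print(bot.read_state()["moment"])
E
```

```text
t 19.05 tcp [-4.4  0.  63.8] tilt -0.01 yaw -0.02 roll -0.14 L [-94.4   0.   41.2] T [-94.4   0.   47.2] F [85.6 -0.1 41.2] force [9.1 0.5 2.7]
[-0.2791603  -1.10886737  0.11017945]
```

jog_arm --rows '[[[0.001,0,0,0,0,0],[0.001,0,0,0,0,0],[0.001,0,0,0,0,0],[0.001,0,0,0,0,0],[0,0,0,0,0,0],[0,0,0,0,0,0]]]'

```text
time_s: 19.65
position: [0.5559, -0.154, 0.0634]
tcp_rot: [[0.964, -0.003, 0.267], [-0.267, -0.001, 0.964], [-0.003, -1.0, -0.002]]
force: [7.9, -1.3, 1.3]
opening: 0.159
```

jog_arm --rows '[[[0.0005,0,0,0,0,0],[0.0005,0,0,0,0,0],[0,0,0,0,0,0],[0,0,0,0,0,0]]]'

```text
time_s: 20.05
position: [0.5564, -0.1541, 0.0633]
tcp_rot: [[0.964, -0.004, 0.267], [-0.267, -0.001, 0.964], [-0.004, -1.0, -0.002]]
force: [5.9, -2.0, 2.4]
opening: 0.156
```

jog_arm --rows '[[[0.0005,0,0,0,0,0],[0.0005,0,0,0,0,0],[0,0,0,0,0,0],[0,0,0,0,0,0]]]'

```text
time_s: 20.45
position: [0.557, -0.1542, 0.0632]
tcp_rot: [[0.964, -0.005, 0.267], [-0.267, -0.001, 0.964], [-0.004, -1.0, -0.002]]
force: [6.0, -2.0, 2.3]
opening: 0.16
```

```bash
python3 - <<'E'
from h import *
pose(); print(bot.read_state()["moment"])
E
```

```text
t 20.45 tcp [-0.5  0.1 63.2] tilt -0.25 yaw 0.0 roll -0.12 L [-90.6   0.   41. ] T [-90.5   0.   47. ] F [89.4  0.  40.2] force [ 6.3 -0.4  2.3]
[-0.30475553 -0.80394963  0.02572296]
```

jog_arm --rows '[[[0.0005,0,0,0,0,-0.2],[0.0005,0,0,0,0,0],[0,0,0,0,0,0],[0,0,0,0,0,0]]]'

```text
time_s: 20.85
position: [0.5577, -0.1544, 0.063]
tcp_rot: [[0.964, -0.002, 0.267], [-0.267, -0.002, 0.964], [-0.002, -1.0, -0.002]]
force: [6.0, -2.2, 1.7]
opening: 0.16
```

jog_arm --rows '[[[0.0005,0,0,0,0,0],[0.0005,0,0,0,0,0],[0,0,0,0,0,0],[0,0,0,0,0,0]]]'

```text
time_s: 21.25
position: [0.5583, -0.1545, 0.0629]
tcp_rot: [[0.964, -0.003, 0.267], [-0.267, -0.001, 0.964], [-0.002, -1.0, -0.002]]
force: [4.6, -1.5, 2.5]
opening: 0.156
```

jog_arm --rows '[[[0.0005,0,0,0,0,0],[0,0,0,0,0,0],[0,0,0,0,0,0]]]'

```text
time_s: 21.55
position: [0.5586, -0.1546, 0.0629]
tcp_rot: [[0.964, -0.003, 0.267], [-0.267, -0.001, 0.964], [-0.003, -1.0, -0.002]]
force: [4.0, -1.5, 3.3]
opening: 0.162
```

```bash
python3 - <<'E'
from h import *
pose(); print(bot.read_state()["moment"])
E
```

```text
t 21.55 tcp [ 1.2  0.1 62.9] tilt -0.16 yaw 0.0 roll -0.11 L [-88.9   0.1  40.6] T [-88.8   0.1  46.6] F [91.1  0.1 40.1] force [ 4.3 -0.3  3.3]
[-0.38696658 -0.75949354  0.06386374]
```

jog_arm --rows '[[[0.0005,0,0,0,0,0],[0.0003,0,0,0,0,0],[0,0,0,0,0,0],[0,0,0,0,0,0]]]'

```text
time_s: 21.95
position: [0.5586, -0.1546, 0.0628]
tcp_rot: [[0.964, -0.005, 0.267], [-0.267, -0.001, 0.964], [-0.005, -1.0, -0.002]]
force: [3.6, -4.3, 5.9]
opening: 0.159
```

```bash
python3 - <<'E'
from h import *
pose(); print(bot.read_state()["moment"])
E
```

```text
t 21.95 tcp [ 1.2  0.1 62.8] tilt -0.27 yaw 0.01 roll -0.11 L [-88.9   0.1  40.6] T [-88.9   0.1  46.6] F [91.1  0.1 39.8] force [ 4.6 -3.1  5.9]
[-0.65503318 -0.73145372  0.06504359]
```

jog_arm --rows '[[[0,-0.0005,0,0,0,-0.2],[0,0,0,0,0,0],[0,0,0,0,0,0]]]'

```text
time_s: 22.25
position: [0.5586, -0.1545, 0.0628]
tcp_rot: [[0.964, -0.002, 0.267], [-0.267, -0.001, 0.964], [-0.001, -1.0, -0.002]]
force: [4.6, -3.2, 2.2]
opening: 0.16
```

jog_arm --rows '[[[0,0,0,0,0,0],[0,0,0,0,0,0],[0,0,0,0,0,0],[0,0,0,0,0,0],[0,0,0,0,0,0],[0,0,0,0,0,0]]]' --jaw 0.05

```text
time_s: 22.85
position: [0.5558, -0.1525, 0.0615]
tcp_rot: [[0.964, -0.008, 0.267], [-0.267, 0.003, 0.964], [-0.009, -1.0, 0.0]]
force: [0.1, 0.1, -0.0]
opening: 0.554
```

```bash
python3 - <<'E'
from h import *
pose(); print(bot.read_state()["moment"])
E
```

```text
t 22.85 tcp [-2.   1.4 61.5] tilt -0.5 yaw 0.01 roll 0.02 L [-92.2   1.4  39.7] T [-92.2   1.4  45.7] F [87.8  1.5 38.1] force [ 0.1  0.1 -0. ]
[-0.07041614  0.07113866  0.03702366]
```

jog_arm --rows '[[[0,-0.005,0,0,0,0],[0,-0.015,0,0,0,0],[0,-0.03,0,0,0,0],[0,-0.03,0,0,0,0],[0,-0.03,0,0,0,0],[0,-0.03,0,0,0,0],[0,-0.02,0,0,0,0],[0,-0.01,0,0,0,0]]]'

```text
time_s: 23.65
position: [0.5584, -0.1535, 0.2344]
tcp_rot: [[0.964, -0.003, 0.267], [-0.267, 0.0, 0.964], [-0.003, -1.0, -0.001]]
force: [0.2, -0.1, -0.2]
opening: 0.57
```

jog_arm --rows '[[[0,0,0.02,0,0,0],[0,0,0.04,0,0,0],[0,0,0.04,0,0,0],[0,0,0.04,0,0,0],[0,0,0.04,0,0,0],[0,0,0.04,0,0,0],[0,0,0.03,0,0,0],[0,0,0.01,0,0,0]]]'

```text
time_s: 24.45
position: [0.6268, 0.1004, 0.2309]
tcp_rot: [[0.964, -0.008, 0.264], [-0.264, 0.003, 0.965], [-0.009, -1.0, 0.0]]
force: [0.5, -0.1, 0.6]
opening: 0.577
```

```bash
python3 - <<'E'
from h import *
ims=[]
for n in("top","scene"):
    p,d=bot.capture(n); W=cloud(n,d); P=(W-BO)@boxR()*1000; hsv=cv2.cvtColor(p,cv2.COLOR_RGB2HSV)
    print(n,[(((r["xyz"]-BO)@boxR()*1000).round(1),round(r["conf"],2)) for r in bot.landmark_of(n,"hatch")[:1]])
    x,y,z=P[...,0],P[...,1],P[...,2]; ok=d>0
    k=ok&(abs(x)<78)&(abs(x)>16)&(abs(y)<66); Q=P[k]; c=np.linalg.lstsq(np.c_[Q[:,:2],np.ones(len(Q))],Q[:,2],rcond=None)[0]
    print(" slopes deg",np.degrees(np.arctan(c[:2])).round(2),"z top",c[2].round(2))
    k=ok&(abs(x)<25)&(abs(y)<45)&(z>72); print(" handle",k.sum(),((mar(P[k]/1000))),np.percentile(z[k],50))
    ims.append(cv2.resize(p[145:275,235:350] if n=="top" else p[140:255,230:350],(395,440),interpolation=cv2.INTER_CUBIC))
cv2.imwrite("pics/f.png",np.hstack(ims)[:,:,::-1]); cv2.imwrite("pics/fs.png",p[:,:,::-1])
for t in("adapter","mug","stapler","screwdriver","tape","ink"): print(t,[(np.round(r["xyz"],4).tolist(),round(r["conf"],2)) for r in bot.landmark_of("scene",t)[:2]])
E
```

```text
top [(array([ 0.1,  1.4, 38.8]), 0.84)]
 slopes deg [-0.11  0.06] z top 46.69
 handle 183 (array([ 1. , -0.4]), array([14.4, 59.3]), 0.55) 78.65263605759165
scene [(array([ 1. , -1. , 39.2]), 0.97)]
 slopes deg [-70.48 -34.33] z top -75.32
 handle 105 (array([0.4, 0.9]), array([17.6, 59.4]), 0.02) 79.11116180163668
adapter [([0.4407, 0.0007, -0.0014], 0.71)]
mug [([0.7461, 0.0082, -0.0014], 0.94)]
stapler [([0.7805, 0.1355, -0.0028], 0.8)]
screwdriver [([0.3431, -0.4694, -0.0052], 0.74), ([0.5592, -0.1539, -0.0011], 0.57)]
tape [([0.7845, -0.1371, 0.0016], 0.6), ([0.6353, -0.1739, 0.056], 0.6)]
ink [([0.5507, 0.2203, -0.0007], 0.67), ([0.369, -0.0454, -0.0021], 0.66)]
```

View pics/f.png

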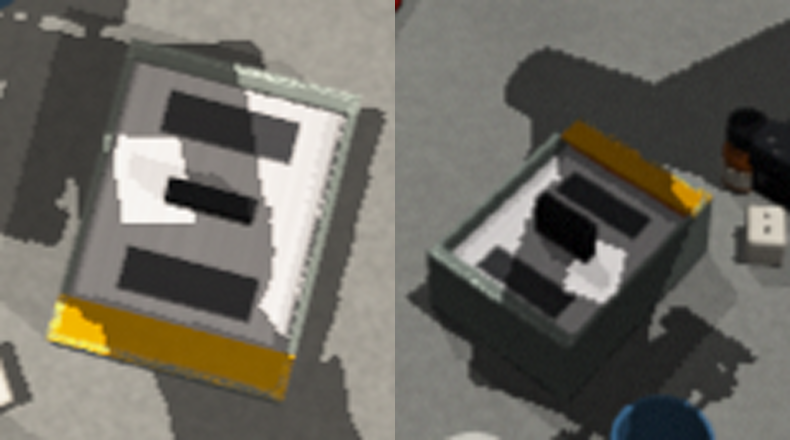

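The hatch lies flat under both rims. From the top camera the handle is centred at box (1.0, −0.4) mm, the slope is about 0.1° and the yaw about 0.5°. The other things haven't moved.

```bash
python3 -c "
from rig import bot
print(bot.hand_in())"
```

```text
the job is handed in; nothing more can be done
None
```

The hatch is back in the power box and held by both rims. I released it, moved the arm clear and handed in after about 24.5 s.

- **What I did:** I picked the hatch up by its handle, tilted it 15° and tucked its low edge under the yellow rim. I pressed the rail back about 11.5 mm while it was still tilted, lowered the far edge, and slid it +x to the wall under the grey rim.
- **Forces:** The force readings I took while fitting it peaked at about 11 N along the box and 5 N sideways. The sideways part looked like friction against the rail and fell when I eased the hatch over. These are net readings at the wrist. With the rail and wall forces added up, I estimate about 17 N at worst against the 30 N limit, but that sum could not be measured directly.
- **Final position:** The top camera put the handle centre at box (1.0, −0.4) mm, against (1, 0) for home. The plate's top face was at about 46.7 mm (46 expected), with a slope of about 0.1°.
- **Disagreements:** In the scene camera the same plane fit gave nonsense, probably because the arm was in its view, so I did not use it. Its handle reading, (0.4, 0.9) mm, agreed within error.
- **Other things on the desk:** All six were found within measurement error of where they started. One top-scoring detection, for the ink jar, was clearly false because it sat on the folder; the second one matched its original place.

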